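# Fit the power transformer stack and cradle the capacitor

### The arm

A 6-joint arm with a two-finger parallel gripper is mounted at the origin on the work surface. World frame = base frame: x ahead of the robot, y to its left, z up, the work surface at z = 0. Lengths are in mm, angles in rad, forces in N, time in s.
With the tool pointing down it reaches from about 400 to 925 mm from the base axis. Payload 12.5 kg.
Tool frame: the origin (TCP) lies at the very end of the fingers, on their centre line; the grasp point (between the pads) lies 19 mm behind it; z points along the fingers, y is the line along which they close (so a half turn about z gives the same grasp; the last joint's range is limited). The gripper opens to 95 mm and grips with 3 to 60 N. Pads are 20 mm wide; open, the fingers measure 119 mm over their backs; the gripper's body (75 mm by 180 mm) begins 59 mm behind the grasp point.
Start: joints at [-1.426, 0.491, 1.559, -0, 1.092, -0.106], TCP at [155.134, -605.459, 214.661] pointing down, gripper open.
Joint ranges: [-3.1, 3.1], [-0.84, 2.19], [0.05, 2.79], [-1.13, 4.28], [0.06, 2.93], [-2.69, 2.69]. Speed limits (rad/s): [2.22, 2.22, 2.79, 3.14, 3.14, 3.14].

### API

Orientations are given as [roll, pitch, yaw] about the fixed x, y, z axes, in that order (R = Rz(yaw) Ry(pitch) Rx(roll)).
In Python, from cell import state, imaging, env, spot_in, mark_of gives the robot as it stands. The module is installed in compiled form; this text tells all that it offers.
- The arm moves only by the tool step_arm, never from a script. Its argument "increments" is a list of rows, each an object with "slide": the shift along the tool's x, y, z in m, a list of three; "roll": the turn about the tool's z in rad. A call has 1 to 5 rows; each row is the pose to reach, as a shift and turn from the pose commanded when the call began, along the tool's axes at that moment; what a row does not reach only later rows make up. A row lasts 1/8 s, in which the tool goes at most 62.5 mm and 10.7 degrees, less where a joint would pass 70% of its speed; a pose out of reach is approached as far as the arm can. A call with a gripper value outside its range is refused whole. "fingers" is the opening, from 0 (shut) to 1 (fully open), set as the call begins (left out, the last holds). The fingers move at their own pace and stop on an object; the grip force is fixed at half the most. Time passes only in rows, so rows that repeat a pose let the fingers close. It gives the time, the measured TCP pose, the force, the opening and the grip force at its end, in the units of the state.
- state(): the state, without advancing time (a new reading comes with each control period).
- imaging.read_camera(name): name is "scene" or "top" or "wrist"; returns a dict with "color" (400x640x3 uint8, red, green, blue), "z_map" (400x640 float32, mm along the optical axis (not along the pixel's ray), 0 where there is no reading), "intrinsics" (3x3 intrinsics, pixels), "distortion" ([k1, k2, p1, p2, k3] as OpenCV has them; the pictures are not rectified), "camera_from_world" (4x4, takes a point from world to camera coordinates). Camera axes: x right, y up, looking along -z (the intrinsics and any distortion apply to the point x, -y, -z); pixel columns grow to the right and rows downward; lengths in mm; the calibration is good to about 2 mm. A picture is of the moment at which its call begins.
- env.job_done(): hands the job in; it is judged then, once.
Trained networks look in the newest picture that a camera, given by its name, has taken for a name from the list of things; names that differ only in an ending like _2 or _b are one class to them, and where a whole thing is asked for, a point or a joint stands for the part that bears it (a point fixed in the world has none). Each returns a list of dicts, best first, with "confidence" (0 to 1); they miss things now and then, are a little off and sometimes report something else, mostly with a low value. They report only what shows in the picture. A call takes as long as a camera call. They do not tell look-alikes from the thing itself.
- spot_in(camera, target): "bbox" ([left, top, right, bottom] in pixels, round what is visible of it).
- mark_of(camera, target): "uv" ([column, row] in pixels: a listed point, or the origin of a listed thing).
The state is a dict: "t": time; "joints": joint angles; "qvel": joint speeds; "tau": joint torques, N m; "eef_pos": TCP position; "tcp_rot": TCP orientation; "ft_force": force on the tool from outside, world axes, zero at the start; "moment": the same for the moment, N m; "opening": opening from 0.0 (shut) to 1.0 (fully open); "grip_force": force on a finger pad.
Only numpy, scipy, OpenCV 4.12 (cv2) and the standard library are available. Lean on these libraries where they do the work, as an engineer would, in place of code of your own. Each camera call takes 0.05 s, during which the arm holds its last target. There are 200 camera calls.

### The job

Rebuild the linear power supply: thread onto the stud of the mounting plate, from the bottom up, the wide rubber pad, the copper toroidal transformer, the small rubber pad and the steel clamp plate, each lying flat on the one below. Lay the big capacitor across both V-notches of the white cradle, centred along it, so that it is held and cannot roll. Leave the multimeter, the tea glass and the hard drive where they are.

Things in the scene. Friction and masses are not known exactly. Their poses are not given: they have to be found in the camera images.
- wide_pad: Wide rubber pad: black flat ring, outer diameter 64, hole 22, thickness 8 mm, lying loose on the bench. Origin: centre of the underside; z up.
- toroid: Toroidal transformer: copper-wound thick ring, outer diameter 64, hole 24, height 26 mm, about 0.35 kg, loose, lying flat. Origin: centre of the underside; z up.
- small_pad: Small rubber pad: black flat ring, outer diameter 44, hole 20, thickness 8 mm, loose, lying flat. Origin: centre of the underside; z up.
- clamp_plate: Steel clamp plate: bright flat steel ring, outer diameter 56, hole 18, thickness 8 mm, loose, lying flat. Origin: centre of the underside; z up.
- capacitor: Big can capacitor: grey cylinder, diameter 40, length 96 mm (two 4 mm terminals on its +x end), about 0.16 kg, loose, lying on its side on the bench. Origin: the middle of the cylinder, on its axis (20 mm above the bench at the start); its x axis runs along the cylinder. Either way round will do.
- mount_plate: Aluminium plate 100 x 100 x 6 mm fixed to the bench, with an upright steel stud of diameter 8 mm at its centre, its last 4 mm tapered, ending 64 mm above the bench. Origin: centre of the underside, on the stud's axis; z up. When all is fitted, the undersides of wide pad, toroid, small pad and clamp plate lie 6, 14, 40 and 48 mm above this origin.
- cradle: White plastic cradle fixed to the bench: base 90 (x) x 64 (y) x 6 mm, two upright V-notched supports 8 mm thick, centred at x = -32 and +32 mm, 56 mm free between them for fingers. Each V is 90 degrees wide, its lowest point 14 mm, its tips 38 mm above the bench. Origin: centre of the underside, z up. The seated capacitor lies along x, its axis 42.3 mm above the origin.
- multimeter: Bystander: red multimeter with a black face, 150 x 76 x 37 mm (x, y, z), lying on the bench. Origin: centre of the underside. Do not disturb it.
- tea_glass: Bystander: empty clear tea glass, rim diameter 60, 80 mm tall, standing. Origin: centre of the underside. Do not disturb it.
- hard_drive: Bystander: bare metal laptop hard drive, 100 x 70 x 11 mm (x, y, z), lying flat. Origin: centre of the underside. Do not disturb it.
Things that resemble listed ones, but are neither listed nor needed, are in the scene too. Several things look just like the mount_plate: the one meant starts nearest to the robot's base.

How it is judged (in metres and radians):
At the end, for the whole second after the job is handed in: On the stud, bottom to top: wide pad, toroid, small pad, clamp plate, heights within 3 mm, level within 0.1 rad, within 10, 11, 10, 9 mm of its axis. Capacitor in both Vs: within 4 mm sideways, 3 mm in height, 15 mm lengthwise, parallel within 0.12 rad. All at rest (horizontal distance between each of wide_pad, small_pad and mount_plate below 0.01 m and z of wide_pad in the frame of mount_plate between 0.003 and 0.009 m and angle between each of wide_pad, toroid, small_pad, clamp_plate's own z axis and vertical below 0.1 rad and linear speed of each of wide_pad, toroid, small_pad, clamp_plate, capacitor below 0.02 m/s and horizontal distance between toroid and mount_plate below 0.011 m and z of toroid in the frame of mount_plate between 0.011 and 0.017 m and z of small_pad in the frame of mount_plate between 0.037 and 0.043 m and horizontal distance between clamp_plate and mount_plate below 0.009 m and z of clamp_plate in the frame of mount_plate between 0.045 and 0.051 m and x of capacitor in the frame of cradle between -0.015 and 0.015 m and y of capacitor in the frame of cradle between -0.004 and 0.004 m and z of capacitor in the frame of cradle between 0.0393 and 0.0453 m and angle between the x axis of capacitor and the x axis of cradle, either way round below 0.12 rad and angular speed of capacitor below 0.3 rad/s); the robot touches nothing.
It fails at once if the multimeter is shifted by more than 25 mm (distance of multimeter from where it was at the start of the episode above 0.025 m).
It fails at once if the tea glass is shifted by more than 25 mm (distance of tea_glass from where it was at the start of the episode above 0.025 m).
It fails at once if the hard drive is shifted by more than 25 mm (distance of hard_drive from where it was at the start of the episode above 0.025 m).
It also fails if it takes over 128 s, if anything falls off the work surface, if the arm or the gripper's body presses on something with over 40 N, if the wrist force passes 120 N, or if a joint passes its speed limit or range.

## Working session

There is one attempt and no reset: what is moved stays moved. The work goes in short steps, Python scripts to look and compute and a tool call to move; the robot and the scene stay as the last step left them, time stands still between calls to the robot, and variables do not carry over. Pictures are saved under pics/ and viewed, at most 14 in all, crops included, and the job is handed in when it is done.

Besides the shell and the picture viewer there is one more tool, called after "Request:" as name(argument=value, ...) on one line, values as JSON. step_arm: Moves the arm, as the interface text tells. Its arguments: {"type":"object","properties":{"increments":{"type":"array"},"fingers":{"type":"number"}},"required":["increments"]}

```bash
mkdir -p pics; cat > h.py <<'E'
import numpy as np,cv2
from cell import state,imaging,env,spot_in,mark_of
def cam(n): return imaging.read_camera(n)
def rays(c,uv):
    uv=np.array(uv,float).reshape(-1,1,2)
    n=cv2.undistortPoints(uv,c['intrinsics'],np.array(c['distortion'])).reshape(-1,2)
    M=np.linalg.inv(c['camera_from_world']); 
    d=np.c_[n[:,0],-n[:,1],-np.ones(len(n))]@M[:3,:3].T
    return M[:3,3],d
def at_z(c,uv,z):
    o,d=rays(c,uv); return o+d*((z-o[2])/d[:,2])[:,None]
def by_depth(c,uv):
    o,d=rays(c,uv); uv=np.round(np.array(uv).reshape(-1,2)).astype(int)
    return o+d*c['z_map'][uv[:,1],uv[:,0]][:,None]
def cloud(c):
    v,u=np.mgrid[0:400,0:640]; P=by_depth(c,np.c_[u.ravel(),v.ravel()]).reshape(400,640,3)
    P[c['z_map']<=0]=np.nan; return P
E
python3 - <<'E'
from h import *
s=state();print(s)
for n in('top','scene','wrist'):
    c=cam(n);cv2.imwrite(f'pics/{n}0.png',c['color'][:,:,::-1])
    print(n,np.round(np.linalg.inv(c['camera_from_world'])[:3,3]),c['intrinsics'][0,0])
    for t in['wide_pad','toroid','small_pad','clamp_plate','capacitor','mount_plate','cradle','multimeter','tea_glass','hard_drive']:
        for r in mark_of(n,t): print(' ',t,np.round(r['uv']),round(r['confidence'],2),np.round(by_depth(c,[r['uv']])[0]))
E
```

```text
{'t': 0.0, 'joints': array([-1.42561774e+00,  4.91608677e-01,  1.55949051e+00,  1.68270785e-06,
        1.09169666e+00, -1.05621151e-01]), 'qvel': array([-1.25506970e-03,  2.98587581e-05,  6.81364996e-04,  6.23220972e-04,
        3.14771666e-04, -4.03224449e-05]), 'tau': array([ 1.15646297e-03, -6.12646222e+01, -2.58181983e+01,  6.93325885e-02,
        4.81255667e-02, -8.56090810e-05]), 'eef_pos': array([ 155.08311088, -605.18259022,  214.01709961]), 'tcp_rot': array([-3.14039632e+00, -1.28330323e-04,  2.50798883e-01]), 'ft_force': array([-1.07526622, -0.48437234, -0.29150219]), 'moment': array([ 0.02606579, -0.04775681, -0.01390619]), 'grip_force': 0.0, 'opening': 1.0007237057032525}
top [ 480.   12. 1076.] 398.72202983783876
  wide_pad [327. 256.] 0.67 [458.  -9.   5.]
  toroid [205. 206.] 0.67 [593. 312.  25.]
  toroid [398. 144.] 0.55 [ 761. -207.    5.]
  small_pad [229. 261.] 0.64 [449. 250.   7.]
  mount_plate [285. 205.] 0.97 [594. 100.  21.]
  mount_plate [179. 154.] 0.91 [739. 390.   9.]
  mount_plate [454. 162.] 0.63 [ 710. -357.   10.]
  cradle [364. 208.] 0.58 [ 585. -10
[... 253 characters left out ...]
34. 243.] 0.62 [594. 323.   3.]
  small_pad [418. 199.] 0.43 [462. 248.   8.]
  small_pad [358. 227.] 0.31 [613. 103.  11.]
  clamp_plate [227. 191.] 0.59 [ 612. -302.   13.]
  capacitor [264. 152.] 0.87 [ 455. -245.   37.]
  mount_plate [190. 216.] 0.73 [ 726. -370.    7.]
  mount_plate [451. 292.] 0.66 [738. 392.  16.]
  mount_plate [357. 221.] 0.57 [598.  96.  15.]
  cradle [288. 204.] 0.82 [ 596. -114.    8.]
  multimeter [386. 285.] 0.61 [780. 223.  37.]
  tea_glass [237. 242.] 0.86 [ 783. -189.   43.]
  hard_drive [306. 260.] 0.86 [758.  -3.   9.]
  hard_drive [419. 201.] 0.49 [464. 250.   6.]
  hard_drive [239. 241.] 0.41 [ 779. -185.   45.]
wrist [ 227. -587.  385.] 332.7671752400155
```

View pics/top0.png

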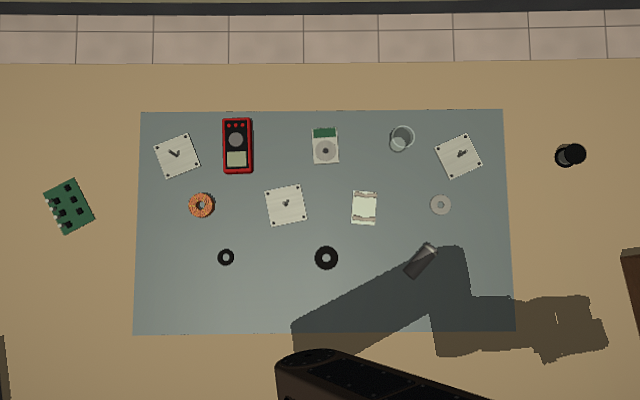

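View pics/scene0.png

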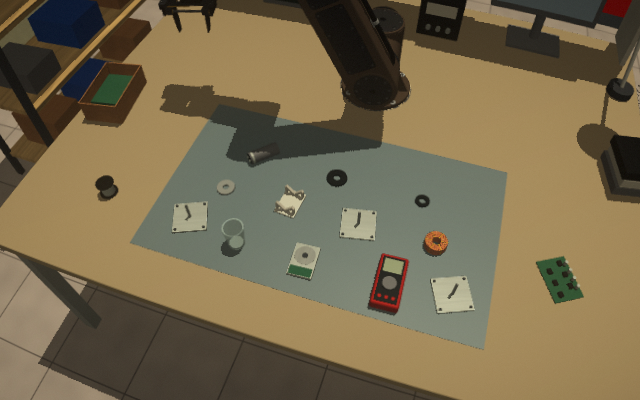

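Top view: the mount-plate candidates are at (178,155), (286,205) and (459,156). The one at (286,205) is about 600 mm from the base, against about 835 and 795 mm for the others, so it is the one meant. The rest of the top view:
- wide pad (327,257)
- small pad (226,257)
- toroid (201,205)
- clamp (440,204)
- capacitor (420,261)
- cradle (364,208)

I'll measure all of these and enlarge the plate.

```bash
python3 - <<'E'
from h import *
c=cam('top');P=cloud(c);hsv=cv2.cvtColor(c['color'],cv2.COLOR_RGB2HSV)
cr=c['color'][170:240,240:400,::-1]; cv2.imwrite('pics/crop1.png',cv2.resize(cr,(800,350),interpolation=cv2.INTER_CUBIC))
s=cam('scene');Q=cloud(s)
for n,x,y,r in[('wide',455,-10,45),('small',452,250,40),('toroid',592,312,45),('clamp',595,-305,42),('cap',450,-255,75),('plate',594,100,80),('cradle',585,-109,62)]:
  for nm,W in(('top',P),('scene',Q)):
    m=(np.hypot(W[...,0]-x,W[...,1]-y)<r)
    g=W[m]; b=np.nanmedian(W[(np.hypot(W[...,0]-x,W[...,1]-y)<r+25)&~m][:,2])
    h=g[g[:,2]>b+4]
    if len(h)<5: print(n,nm,'few',b);continue
    rc=cv2.minAreaRect(h[:,:2].astype(np.float32)); ec,er=cv2.minEnclosingCircle(h[:,:2].astype(np.float32))
    print(n,nm,'bench',round(b,1),'n',len(h),'z pct',np.round(np.percentile(h[:,2],[10,50,90]),1),'mean',np.round(h[:,:2].mean(0),1),'rect',np.round(rc[0],1),np.round(rc[1],1),round(rc[2],1),'circ',np.round(ec,1),round(er,1))
E
```

```text
wide top bench 0.6 n 388 z pct [ 5.5  7.7 10.3] mean [456.5  -5.8] rect [459.2  -7.1] [72.1 81.1] 41.9 circ [455.3  -9.9] 44.8
wide scene bench 1.9 n 231 z pct [ 6.4  8.7 12.4] mean [456.6  -8.3] rect [454.7  -8. ] [68.2 74.6] 24.2 circ [457.5  -8.3] 42.9
small top bench 0.5 n 169 z pct [ 5.3  7.5 10.3] mean [457.4 260.4] rect [451.7 251.2] [58.4 63.6] 0.9 circ [450.8 250.9] 35.3
small scene bench 1.6 n 129 z pct [ 5.9  8.7 11.6] mean [457.5 256.8] rect [450.7 253.6] [62.3 69.6] 5.5 circ [450.5 251.9] 37.8
toroid top bench 0.7 n 469 z pct [15.3 25.2 28.2] mean [597.7 322. ] rect [597.  316.8] [75.9 80.7] 72.7 circ [592.6 312.4] 44.2
toroid scene bench 1.3 n 450 z pct [10.4 25.2 28.9] mean [602.6 321.4] rect [595.2 316.1] [79.1 76.5] 55.8 circ [592.6 312.4] 44.4
clamp top bench 0.5 n 291 z pct [5.6 7.4 9.9] mean [ 595.4 -315.4] rect [ 600.7 -307.1] [74.6 57. ] 59.2 circ [ 597.  -304.4] 39.9
clamp scene bench 1.5 n 170 z pct [ 6.1  8.1 11.6] mean [ 598.2 -314.1] rect [ 596.7 -309.3] [74.3 65.7] 5.7 circ [ 596.4 -304.3] 41.2
cap top bench 0.5 n 648 z pct [22.3 35.6 40. ] mean [ 443.7 -249.4] rect [ 452.5 -252. ] [130.  131.1] 72.3 circ [ 449.1 -258.1] 72.0
cap scene bench 1.1 n 458 z pct [ 7.5 32.1 40. ] mean [ 455.4 -248.5] rect [ 456.4 -257.5] [131.6 132.9] 32.3 circ [ 450.6 -255.3] 73.7
plate top bench 0.7 n 1000 z pct [5.  6.5 8.9] mean [597.9 101.1] rect [588.5  96.9] [142.6 154.5] 10.4 circ [593.1  99.2] 78.7
plate scene bench 1.7 n 781 z pct [ 6.1  8.1 11. ] mean [598.5  99.3] rect [594.6 100.9] [152.3 151. ] 14.1 circ [594.2 100. ] 79.4
cradle top bench 0.8 n 604 z pct [ 5.2  7.3 31.3] mean [ 588.4 -108.9] rect [ 586.1 -112.2] [107.6 108. ] 53.6 circ [ 581.8 -108.4] 59.9
cradle scene bench 1.9 n 506 z pct [ 6.5 10.1 32.3] mean [ 590.2 -111.1] rect [ 583.  -114.1] [106.  116.4] 82.7 circ [ 585.9 -107.8] 60.3
```

View pics/crop1.png

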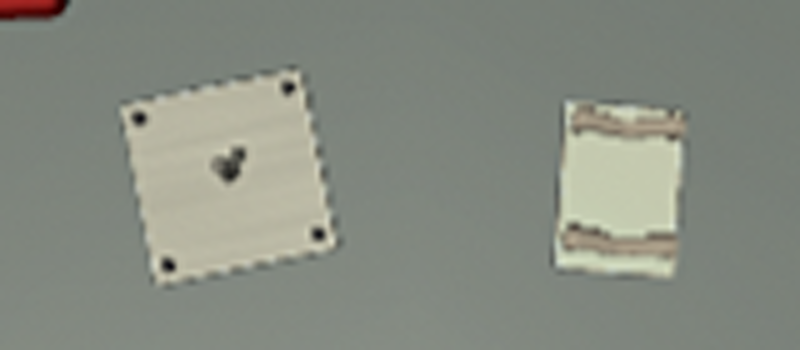

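The crop shows the plate with its stud at crop (228,165) and the white cradle beside it, its supports stacked along world x. This is the right plate. Next I move the wrist camera over the scene for sharper measurements.

Request:
step_arm(increments=[{"slide": [0.2, -0.19, 0], "roll": 0.25}, {"slide": [0.2, -0.19, 0], "roll": 0.25}, {"slide": [0.2, -0.19, 0], "roll": 0.25}, {"slide": [0.2, -0.19, 0], "roll": 0.25}, {"slide": [0.2, -0.19, 0], "roll": 0.25}])

```text
t: 2.38
eef_pos: [302.8, -369.3, 215.0]
tcp_rot: [3.141, -0.0, 0.003]
ft_force: [0.0, -1.2, -0.4]
opening: 1.002
grip_force: 0.0
```

Request:
step_arm(increments=[{"slide": [0.153, -0.241, 0], "roll": 0}, {"slide": [0.153, -0.241, 0], "roll": 0}, {"slide": [0.153, -0.241, 0], "roll": 0}, {"slide": [0.153, -0.241, 0], "roll": 0}, {"slide": [0.153, -0.241, 0], "roll": 0}])

```text
t: 3.0
eef_pos: [455.6, -128.3, 214.8]
tcp_rot: [3.141, -0.001, 0.003]
ft_force: [0.3, -0.2, -0.6]
opening: 0.999
grip_force: 0.0
```

```bash
python3 - <<'E'
from h import *
c=cam('wrist');cv2.imwrite('pics/w1.png',c['color'][:,:,::-1]);np.savez('w1.npz',**c);print(state()['eef_pos'])
E
```

```text
[ 456.72690762 -126.55136212  214.83042518]
```

Request:
step_arm(increments=[{"slide": [0.0, -0.3, 0], "roll": 0}, {"slide": [0.0, -0.3, 0], "roll": 0}, {"slide": [0.0, -0.3, 0], "roll": 0}, {"slide": [0.0, -0.3, 0], "roll": 0}, {"slide": [0.0, -0.3, 0], "roll": 0}])

```text
t: 3.68
eef_pos: [454.0, 171.6, 214.9]
tcp_rot: [-3.142, -0.001, 0.002]
ft_force: [0.2, -1.5, 0.7]
opening: 0.998
grip_force: 0.0
```

View pics/w1.png

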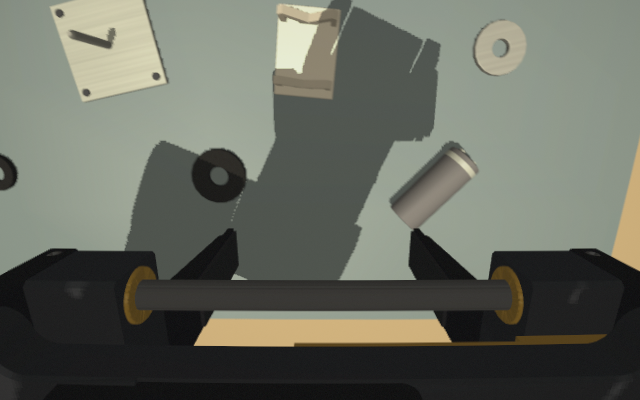

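```bash
python3 - <<'E'
from h import *
c=cam('wrist');cv2.imwrite('pics/w2.png',c['color'][:,:,::-1]);np.savez('w2.npz',**c);print(state()['eef_pos'])
E
```

```text
[453.93886664 175.38806783 214.84321681]
```

View pics/w2.png

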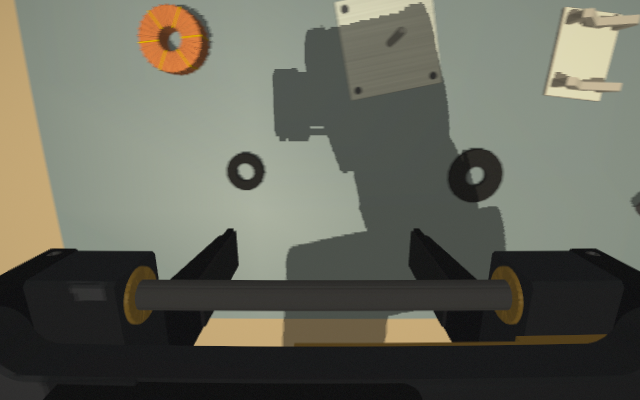

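w1 shows the plate stud at about (108,42), the cradle (305,52), the clamp ring (500,47), the wide pad (218,175) and the capacitor running from (405,215) to (463,158). w2 shows the toroid (173,38), the small pad (246,170), the wide pad (475,175), the plate (390,45) and the cradle (585,55). I'll fit the known outlines across these views.

```bash
cat >> h.py <<'E'
def proj(c,X):
    M=np.array(c['camera_from_world']);p=np.asarray(X)@M[:3,:3].T+M[:3,3]
    q=np.c_[p[:,0],-p[:,1],-p[:,2]]
    return cv2.projectPoints(q.reshape(-1,1,3),np.zeros(3),np.zeros(3),c['intrinsics'],np.array(c['distortion'],float))[0].reshape(-1,2)
def grad(c):
    g=cv2.GaussianBlur(c['color'].astype(np.float32),(0,0),1.0)
    gx=cv2.Sobel(g,cv2.CV_32F,1,0);gy=cv2.Sobel(g,cv2.CV_32F,0,1)
    return np.minimum(np.sqrt((gx**2+gy**2).max(2)),150)
def score(cs,X):
    return sum(cv2.remap(g,*[a.reshape(-1,1) for a in proj(c,X).astype(np.float32).T],cv2.INTER_LINEAR,borderValue=0).mean() for c,g in cs)
a=np.linspace(0,2*np.pi,90,endpoint=False)
def ring(p,radii): # p x,y,z
    return np.vstack([np.c_[p[0]+r*np.cos(a),p[1]+r*np.sin(a),np.full(90,p[2])] for r in radii])
def rect(p,L,W,n=40):
    t=np.linspace(-.5,.5,n);q=np.vstack([np.c_[t*L,t*0+s*W/2] for s in(-1,1)]+[np.c_[t*0+s*L/2,t*W] for s in(-1,1)])
    cc,ss=np.cos(p[3]),np.sin(p[3]);return np.c_[p[0]+cc*q[:,0]-ss*q[:,1],p[1]+ss*q[:,0]+cc*q[:,1],np.full(len(q),p[2])]
def fit(cs,model,p0,steps):
    p=np.array(p0,float);st=np.array(steps,float)
    from itertools import product
    while st[0]>0.2:
        best=max(product(*[[p[i]+k*st[i] for k in range(-4,5)] if st[i] else [p[i]] for i in range(len(p))]),key=lambda q:score(cs,model(q)))
        p=np.array(best);st=st/3
    return p,score(cs,model(p))
def load(*n):
    r=[]
    for f in n:
        c=dict(np.load(f+'.npz'));r.append((c,grad(c)))
    return r
E
python3 - <<'E'
from h import *
c=cam('top');np.savez('t1.npz',**c)
w1,w2,t=[load(f) for f in('w1','w2','t1')]
def show(n,views,m,p0,st):
    for vn,v in views: 
        s=list(st); 
        if '+' not in vn: s[2]=0
        p,sc=fit(v,m,p0,s);print(n,vn,np.round(p,2),round(float(sc/len(v)),1))
for n,r,p,V in[('wide',(32,11),(456,-8,8),[('w1',w1),('w2',w2),('t',t),('w1+w2+t',w1+w2+t)]),('small',(22,10),(451,252,8),[('w2',w2),('t',t),('w2+t',w2+t)]),
  ('toroid',(32,),(594,314,26),[('w2',w2),('t',t),('w2+t',w2+t)]),('clamp',(28,9),(597,-306,8),[('w1',w1),('t',t),('w1+t',w1+t)])]:
    show(n,V,lambda q,r=r:ring(q,r),p,(3,3,1.5))
show('plate',[('w1',w1),('w2',w2),('t',t),('w1+w2+t',w1+w2+t)],lambda q:rect(q,100,100),(594,100,6,.2),(3,3,1.5,.05))
show('cradle',[('w1',w1),('w2',w2),('t',t),('w1+w2+t',w1+w2+t)],lambda q:rect(q,90,64),(586,-109,6,0),(3,3,1.5,.04))
E
```

```text
wide w1 [456.33  -7.67   8.  ] 121.0
wide w2 [456.33  -4.     8.  ] 134.3
wide t [455.67  -7.     8.  ] 149.4
wide w1+w2+t [455.33  -6.     3.33] 135.6
small w2 [460.33 260.67   8.  ] 149.8
small t [437.33 262.67   8.  ] 29.6
small w2+t [460.33 261.33   6.17] 85.8
toroid w2 [597.67 325.33  26.  ] 145.6
toroid t [597.67 324.67  26.  ] 148.9
toroid w2+t [598.   325.67  24.83] 147.1
clamp w1 [ 595.33 -316.      8.  ] 98.9
clamp t [ 594.33 -316.67    8.  ] 89.1
clamp w1+t [ 596.33 -319.33    0.83] 96.3
plate w1 [5.9800e+02 1.0133e+02 6.0000e+00 2.0000e-01] 104.0
plate w2 [5.9767e+02 1.0200e+02 6.0000e+00 2.1000e-01] 58.2
plate t [5.9700e+02 1.0167e+02 6.0000e+00 1.9000e-01] 109.0
plate w1+w2+t [5.98e+02 1.02e+02 4.67e+00 2.00e-01] 90.4
cradle w1 [ 5.8900e+02 -1.0933e+02  6.0000e+00 -9.0000e-02] 124.2
cradle w2 [ 5.8867e+02 -1.0833e+02  6.0000e+00 -9.0000e-02] 136.4
cradle t [ 5.8833e+02 -1.0900e+02  6.0000e+00 -9.0000e-02] 133.7
cradle w1+w2+t [ 5.8900e+02 -1.0933e+02  4.6700e+00 -9.0000e-02] 131.3
```

```bash
python3 - <<'E'
from h import *
w1,w2,t=[load(f) for f in('w1','w2','t1')]
for n,v in(('w1',w1),('t',t),('both',w1+t)):
    print('cap',n,fit(v,lambda q:rect(q,96,40),(446,-250,20,-.65),(4,4,2 if n=='both' else 0,.08)))
print('small t',fit(t,lambda q:ring(q,(22,10)),(460,261,8),(1.5,1.5,0)))
# cloud check of capacitor ridge
P=cloud(w1[0][0]);g=P[(np.hypot(P[...,0]-446,P[...,1]+250)<65)&(P[...,2]>30)];print(np.round(np.percentile(g[:,2],[50,95]),1),cv2.minAreaRect(g[:,:2].astype(np.float32)))
for n,x,y,r in(('wide',456,-6,30),('small',460,261,20),('toroid',598,325,28),('clamp',595,-316,26)):
    W=cloud((w2 if y>-10 else w1)[0][0]);d=np.hypot(W[...,0]-x,W[...,1]-y);m=(d<r)&(d>13);print(n,round(float(np.nanmedian(W[m][:,2])),1))
print(state()['eef_pos'],state()['tcp_rot'],state()['t'])
E
```

```text
cap w1 (array([ 441.11111111, -252.66666667,   20.        ,   -0.76555556]), np.float32(94.109146))
cap t (array([ 442.88888889, -249.55555556,   20.        ,   -0.73888889]), np.float32(124.29878))
cap both (array([ 440.66666667, -252.66666667,   18.44444444,   -0.76555556]), np.float32(202.24664))
small t (array([452., 267.,   8.]), np.float32(26.864567))
[ 39.5 316.8] ((461.9774169921875, -234.61978149414062), (85.65996551513672, 96.68330383300781), 46.360755920410156)
wide 7.8
small 7.8
toroid 26.0
clamp 7.9
[453.95856282 172.95120419 214.67029986] [-3.14103039e+00 -5.46052031e-04  5.04033039e-03] 3.775
```

Request:
step_arm(increments=[{"slide": [0.002, 0.179, 0], "roll": 0}, {"slide": [0.002, 0.179, 0], "roll": 0}, {"slide": [0.002, 0.179, 0], "roll": 0}, {"slide": [0.002, 0.179, 0.07], "roll": 0}, {"slide": [0.002, 0.179, 0.13], "roll": 0}])

```text
t: 4.4
eef_pos: [456.7, -11.3, 88.9]
tcp_rot: [3.141, -0.003, -0.002]
ft_force: [1.6, -0.2, -0.3]
opening: 1.003
grip_force: 0.0
```

Request:
step_arm(increments=[{"slide": [0, 0, 0], "roll": 0}])

```text
t: 4.53
eef_pos: [454.4, -10.1, 87.0]
tcp_rot: [-3.14, 0.008, -0.0]
ft_force: [-0.5, 0.5, -0.5]
opening: 1.0
grip_force: 0.0
```

Request:
step_arm(increments=[{"slide": [0, 0, 0], "roll": 0}])

```text
t: 4.65
eef_pos: [457.2, -10.0, 91.3]
tcp_rot: [3.141, -0.001, 0.001]
ft_force: [-0.0, 0.7, 0.7]
opening: 0.999
grip_force: 0.0
```

```bash
python3 - <<'E'
from h import *
e=[];ps=[]
for i in range(3):
    c=cam('wrist');e.append(state()['eef_pos']);ps.append(np.linalg.inv(c['camera_from_world'])[:3,3])
print(np.round(e,1),np.round(ps,1))
for f in('w1','w2'):print(np.linalg.inv(load(f)[0][0]['camera_from_world'])[:3,3])
v=[(c,grad(c))];print(fit(v,lambda q:ring(q,(32,11)),(456,-7,8),(3,3,0)))
E
```

```text
[[457.6  -9.9  91.8]
 [457.6  -9.8  92. ]
 [457.5  -9.7  91.8]] [[531.4  -9.6 261.4]
 [531.5  -9.5 262. ]
 [531.4  -9.4 262.2]]
[ 529.95402827 -127.8106728   384.84945404]
[528.36796004 171.9289362  384.84434459]
(array([456.        ,  -7.33333333,   8.        ]), np.float32(132.79332))
```

Request:
step_arm(increments=[{"slide": [-0.0015, -0.0025, 0.04], "roll": 0}, {"slide": [-0.0015, -0.0025, 0.07], "roll": 0}, {"slide": [-0.0015, -0.0025, 0.085], "roll": 0}, {"slide": [-0.0015, -0.0025, 0.085], "roll": 0}, {"slide": [-0.0015, -0.0025, 0.085], "roll": 0}])

```text
t: 5.42
eef_pos: [455.6, -7.2, 5.9]
tcp_rot: [3.141, -0.002, 0.001]
ft_force: [-0.2, -0.2, 0.1]
opening: 1.0
grip_force: 0.0
```

Request:
step_arm(increments=[{"slide": [0, 0, 0.003], "roll": 0}, {"slide": [0, 0, 0.003], "roll": 0}])

```text
t: 5.68
eef_pos: [455.1, -7.2, 2.0]
tcp_rot: [3.141, -0.001, 0.001]
ft_force: [0.3, 0.5, -0.3]
opening: 0.999
grip_force: 0.0
```

Request:
step_arm(fingers=0.55, increments=[{"slide": [0, 0, 0], "roll": 0}, {"slide": [0, 0, 0], "roll": 0}, {"slide": [0, 0, 0], "roll": 0}, {"slide": [0, 0, 0], "roll": 0}, {"slide": [0, 0, 0], "roll": 0}])

```text
t: 6.3
eef_pos: [454.9, -7.2, 1.6]
tcp_rot: [3.142, -0.0, 0.001]
ft_force: [-0.8, -0.4, 0.4]
opening: 0.665
grip_force: 30.0
```

Request:
step_arm(increments=[{"slide": [0, 0, -0.05], "roll": 0}, {"slide": [0, 0, -0.11], "roll": 0}, {"slide": [0, 0, -0.13], "roll": 0}, {"slide": [0.05, -0.04, -0.13], "roll": 0}, {"slide": [0.09, -0.08, -0.13], "roll": 0}])

```text
t: 6.92
eef_pos: [546.4, 73.7, 132.4]
tcp_rot: [3.141, -0.002, -0.001]
ft_force: [0.6, -1.4, 0.2]
opening: 0.662
grip_force: 30.0
```

Request:
step_arm(increments=[{"slide": [0.053, -0.029, 0], "roll": 0}, {"slide": [0.053, -0.029, 0], "roll": 0}, {"slide": [0.053, -0.029, 0], "roll": 0}, {"slide": [0.053, -0.029, 0], "roll": 0}])

```text
t: 7.42
eef_pos: [596.9, 101.3, 131.7]
tcp_rot: [3.141, 0.001, 0.0]
ft_force: [-0.0, -0.1, -0.4]
opening: 0.66
grip_force: 30.0
```

```bash
python3 - <<'E'
from h import *
c=cam('wrist');s=state();print(s['eef_pos'],s['opening'],s['grip_force']);cv2.imwrite('pics/w3.png',c['color'][:,:,::-1]);np.savez('w3.npz',**c)
e=s['eef_pos'];v=[(c,grad(c))]
print(fit(v,lambda q:ring(q,(32,11)),(e[0],e[1],e[2]+6),(3,3,0)))
print(fit(v,lambda q:rect(q,100,100),(598,102,6,.2),(3,3,0,.03)), proj(c,[[598,102,64],[598,102,6]]))
E
```

```text
[597.11562889 101.24963979 131.83055386] 0.6616280397854103 29.99987768009305
(array([598.44896223, 101.58297312, 137.83055386]), np.float32(84.22723))
(array([5.97333333e+02, 1.00666667e+02, 6.00000000e+00, 1.96666667e-01]), np.float32(85.10355)) [[322.35056657 211.14229028]
 [322.47399593 192.39569211]]
```

View pics/w3.png

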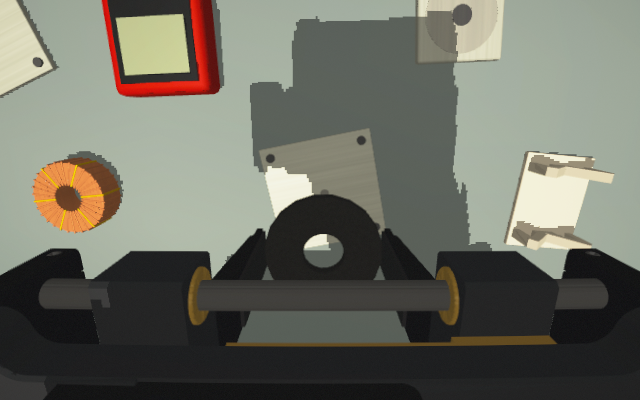

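The wide pad is held level, centred at (323,250) in the picture and in line with the stud. I lower it straight down.

Request:
step_arm(increments=[{"slide": [-0.0005, 0, 0.04], "roll": 0}, {"slide": [-0.0005, 0, 0.08], "roll": 0}, {"slide": [-0.0005, 0, 0.105], "roll": 0}, {"slide": [-0.0005, 0, 0.115], "roll": 0}, {"slide": [-0.0005, 0, 0.115], "roll": 0}])

```text
t: 8.1
eef_pos: [597.2, 101.6, 16.8]
tcp_rot: [3.141, 0.0, 0.0]
ft_force: [0.5, -0.3, -0.3]
opening: 0.663
grip_force: 30.0
```

Request:
step_arm(increments=[{"slide": [0, 0, 0.005], "roll": 0}, {"slide": [0, 0, 0.007], "roll": 0}, {"slide": [0, 0, 0.007], "roll": 0}])

```text
t: 8.48
eef_pos: [597.4, 102.0, 9.9]
tcp_rot: [3.142, -0.0, 0.001]
ft_force: [0.1, 0.1, -0.1]
opening: 0.666
grip_force: 30.0
```

Request:
step_arm(increments=[{"slide": [0, 0, 0.0015], "roll": 0}, {"slide": [0, 0, 0.0015], "roll": 0}])

```text
t: 8.72
eef_pos: [597.3, 102.0, 8.1]
tcp_rot: [3.142, 0.0, 0.001]
ft_force: [0.3, 0.6, -0.1]
opening: 0.663
grip_force: 30.0
```

Request:
step_arm(fingers=0.9, increments=[{"slide": [0, 0, 0], "roll": 0}, {"slide": [0, 0, 0], "roll": 0}, {"slide": [0, 0, 0], "roll": 0}, {"slide": [0, 0, -0.03], "roll": 0}, {"slide": [0, 0, -0.08], "roll": 0}])

```text
t: 9.35
eef_pos: [596.5, 101.9, 87.7]
tcp_rot: [3.141, 0.003, 0.001]
ft_force: [0.3, -0.1, -0.4]
opening: 0.899
grip_force: 0.0
```

Request:
step_arm(fingers=1.0, increments=[{"slide": [0, -0.06, -0.06], "roll": 0}, {"slide": [0, -0.12, -0.06], "roll": 0}, {"slide": [0, -0.18, -0.06], "roll": 0}, {"slide": [0, -0.223, -0.06], "roll": 0}, {"slide": [0, -0.223, -0.06], "roll": 0}])

```text
t: 9.98
eef_pos: [596.3, 328.5, 147.8]
tcp_rot: [-3.141, -0.0, 0.005]
ft_force: [0.3, 0.2, -0.1]
opening: 1.001
grip_force: 0.0
```

```bash
python3 - <<'E'
from h import *
c=cam('top');v=[(c,grad(c))]
print('wide top',fit(v,lambda q:ring(q,(32,11)),(598,102,14),(2,2,0)))
c=cam('wrist');s=state();print(s['eef_pos'],s['tcp_rot']);v=[(c,grad(c))]
print('tor',fit(v,lambda q:ring(q,(32,)),(598,325,26),(2,2,0)))
print('wide wr',proj(c,[[598,102,14]]),fit(v,lambda q:ring(q,(32,)),(598,102,14),(2,2,0)))
E
```

```text
wide top (array([596.44444444, 101.33333333,  14.        ]), np.float32(149.97054))
[596.76477618 325.11925021 147.75387923] [3.14105960e+00 5.01322210e-04 1.96514625e-03]
tor (array([598.44444444, 324.33333333,  26.        ]), np.float32(119.38688))
wide wr [[558.44595331 191.07526089]] (array([598.66666667, 104.66666667,  14.        ]), np.float32(143.10129))
```

Request:
step_arm(increments=[{"slide": [0.001, 0.0005, 0.05], "roll": 0}, {"slide": [0.001, 0.0005, 0.1], "roll": 0}, {"slide": [0.001, 0.0005, 0.13], "roll": 0}, {"slide": [0.001, 0.0005, 0.143], "roll": 0}, {"slide": [0.001, 0.0005, 0.143], "roll": 0}])

```text
t: 10.7
eef_pos: [598.4, 323.6, 5.0]
tcp_rot: [3.141, 0.001, -0.0]
ft_force: [-0.1, 1.2, 0.4]
opening: 1.0
grip_force: 0.0
```

Request:
step_arm(fingers=0.55, increments=[{"slide": [0, 0, 0], "roll": 0}, {"slide": [0, 0, 0], "roll": 0}, {"slide": [0, 0, 0], "roll": 0}, {"slide": [0, 0, 0], "roll": 0}, {"slide": [0, 0, 0], "roll": 0}])

```text
t: 11.32
eef_pos: [598.3, 324.5, 5.5]
tcp_rot: [-3.142, -0.0, 0.001]
ft_force: [-2.1, -1.7, 5.9]
opening: 0.663
grip_force: 30.0
```

Request:
step_arm(increments=[{"slide": [0, 0, -0.05], "roll": 0}, {"slide": [0, 0, -0.1], "roll": 0}, {"slide": [0, 0, -0.13], "roll": 0}, {"slide": [0, 0.06, -0.13], "roll": 0}, {"slide": [0, 0.12, -0.13], "roll": 0}])

```text
t: 11.95
eef_pos: [597.6, 203.5, 134.8]
tcp_rot: [3.141, 0.0, 0.002]
ft_force: [1.2, -0.6, -3.0]
opening: 0.665
grip_force: 30.0
```

Request:
step_arm(increments=[{"slide": [0, 0.06, 0], "roll": 0}, {"slide": [0, 0.103, 0], "roll": 0}, {"slide": [0, 0.103, 0], "roll": 0}, {"slide": [0, 0.103, 0], "roll": 0}])

```text
t: 12.45
eef_pos: [598.2, 101.6, 134.8]
tcp_rot: [-3.142, 0.001, 0.0]
ft_force: [-0.6, 0.8, -4.3]
opening: 0.666
grip_force: 30.0
```

```bash
python3 - <<'E'
from h import *
c=cam('wrist');s=state();e=s['eef_pos'];print(e,s['opening'],s['grip_force'],s['t'])
v=[(c,grad(c))]
print(fit(v,lambda q:ring(q,(32,)),(e[0],e[1],e[2]+22),(3,3,0)))
P=cloud(c);d=np.hypot(P[...,0]-e[0],P[...,1]-e[1]);m=(d<30)&(d>14);print('topz',np.nanmedian(P[m][:,2]))
g=P[m];g=g[abs(g[:,2]-e[2]-22)<8];A=np.c_[g[:,:2]-e[:2],np.ones(len(g))];print('tilt',np.linalg.lstsq(A,g[:,2],rcond=None)[0])
E
```

```text
[598.16835693 102.14102514 134.80556703] 0.6635343788208679 29.999226238578558 12.5
(array([604.16835693, 100.80769181, 156.80556703]), np.float32(69.73662))
topz 230.5152314015283
tilt [-2.50388736e-03 -5.33453348e-04  1.55140892e+02]
```

```bash
python3 - <<'E'
from h import *
c=cam('wrist');e=state()['eef_pos'];im=c['color'][:,:,::-1].copy()
v=[(c,grad(c))]
for z in(13,22):
  p,s=fit(v,lambda q:ring(q,(32,)),(e[0],e[1],e[2]+z),(1.5,1.5,0));print(z,p-e,s)
for u in proj(c,ring((e[0],e[1],e[2]+20),(32,12))): cv2.circle(im,tuple(np.round(u).astype(int)),0,(0,255,0),-1)
cv2.imwrite('pics/w4.png',cv2.resize(im[120:320,200:440],(720,600),interpolation=cv2.INTER_CUBIC))
E
```

```text
13 [ 3.5  0.  13. ] 77.099
22 [ 5.5  0.5 22. ] 70.75499
```

View pics/w4.png

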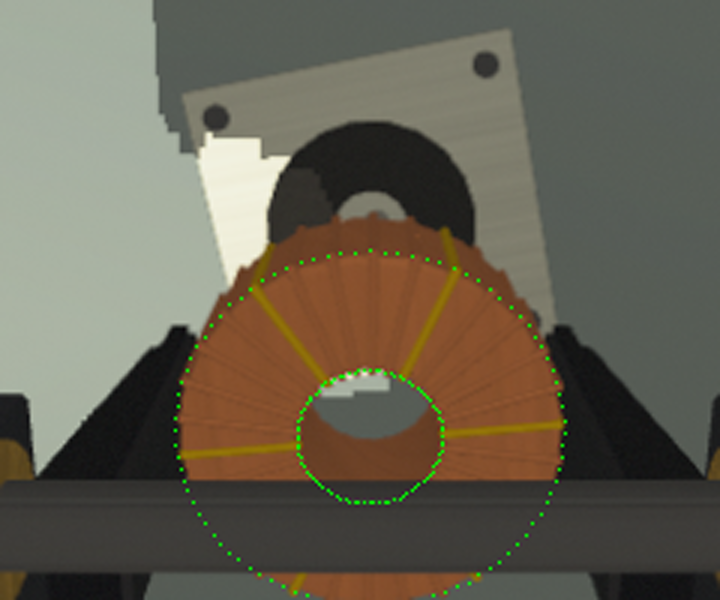

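The overlay centred on the TCP matches the toroid's top edges (hole around crop (370,437)), so it is held centred and level over the stud. I lower it.

Request:
step_arm(increments=[{"slide": [-0.0005, 0.0005, 0.04], "roll": 0}, {"slide": [-0.0005, 0.0005, 0.07], "roll": 0}, {"slide": [-0.0005, 0.0005, 0.095], "roll": 0}, {"slide": [-0.0005, 0.0005, 0.11], "roll": 0}, {"slide": [-0.0005, 0.0005, 0.112], "roll": 0}])

```text
t: 13.18
eef_pos: [597.6, 101.5, 22.4]
tcp_rot: [3.141, 0.001, 0.002]
ft_force: [0.1, -0.3, -2.7]
opening: 0.661
grip_force: 30.0
```

Request:
step_arm(increments=[{"slide": [0, 0, 0.0015], "roll": 0}, {"slide": [0, 0, 0.0025], "roll": 0}, {"slide": [0, 0, 0.0025], "roll": 0}])

```text
t: 13.55
eef_pos: [598.1, 100.9, 21.2]
tcp_rot: [3.142, -0.001, 0.001]
ft_force: [0.5, -0.1, -3.5]
opening: 0.664
grip_force: 30.0
```

Request:
step_arm(increments=[{"slide": [0, 0, 0.0015], "roll": 0}, {"slide": [0, 0, 0.0015], "roll": 0}])

```text
t: 13.8
eef_pos: [598.1, 100.9, 19.5]
tcp_rot: [3.142, -0.001, 0.001]
ft_force: [-1.4, 0.1, 2.0]
opening: 0.663
grip_force: 30.0
```

Request:
step_arm(fingers=0.9, increments=[{"slide": [0, 0, 0], "roll": 0}, {"slide": [0, 0, 0], "roll": 0}, {"slide": [0, 0, 0], "roll": 0}, {"slide": [0, 0, -0.05], "roll": 0}, {"slide": [0, 0, -0.11], "roll": 0}])

```text
t: 14.42
eef_pos: [597.3, 100.9, 129.4]
tcp_rot: [3.141, 0.003, 0.001]
ft_force: [-0.0, -0.0, 0.0]
opening: 0.899
grip_force: 0.0
```

Request:
step_arm(fingers=0.8, increments=[{"slide": [-0.04, -0.045, 0], "roll": 0}, {"slide": [-0.08, -0.09, 0], "roll": 0}, {"slide": [-0.12, -0.135, 0], "roll": 0}, {"slide": [-0.138, -0.16, 0], "roll": 0}, {"slide": [-0.138, -0.16, 0], "roll": 0}])

```text
t: 15.05
eef_pos: [458.6, 262.3, 129.3]
tcp_rot: [-3.142, -0.0, 0.004]
ft_force: [-0.4, 0.5, -0.3]
opening: 0.8
grip_force: 0.0
```

```bash
python3 - <<'E'
from h import *
c=cam('top');v=[(c,grad(c))]
print('tor top',fit(v,lambda q:ring(q,(32,)),(598,102,40),(2,2,0)))
c=cam('wrist');s=state();print(s['eef_pos'],s['tcp_rot']);v=[(c,grad(c))]
print('small',fit(v,lambda q:ring(q,(22,10)),(460,261,8),(2,2,0)))
P=cloud(c);d=np.hypot(P[...,0]-598,P[...,1]-102);m=(d<28)&(d>14);print('tor topz',np.nanmedian(P[m][:,2]))
E
```

```text
tor top (array([596.22222222, 100.88888889,  40.        ]), np.float32(148.63199))
[460.02766534 260.77965216 129.14680034] [ 3.14153425e+00 -3.79291683e-04  1.41333604e-03]
small (array([460.66666667, 260.33333333,   8.        ]), np.float32(145.0537))
tor topz 40.005286512256475
```

Request:
step_arm(increments=[{"slide": [0.0005, 0, 0.05], "roll": 0}, {"slide": [0.0005, 0, 0.1], "roll": 0}, {"slide": [0.0005, 0, 0.12], "roll": 0}, {"slide": [0.0005, 0, 0.126], "roll": 0}, {"slide": [0.0005, 0, 0.126], "roll": 0}])

```text
t: 15.78
eef_pos: [460.8, 260.4, 3.3]
tcp_rot: [3.142, -0.0, -0.0]
ft_force: [-0.5, 0.1, 0.1]
opening: 0.797
grip_force: 0.0
```

Request:
step_arm(fingers=0.3, increments=[{"slide": [0, 0, 0], "roll": 0}, {"slide": [0, 0, 0], "roll": 0}, {"slide": [0, 0, 0], "roll": 0}, {"slide": [0, 0, 0], "roll": 0}, {"slide": [0, 0, 0], "roll": 0}])

```text
t: 16.4
eef_pos: [460.3, 260.9, 3.4]
tcp_rot: [-3.142, -0.0, 0.001]
ft_force: [-0.5, 0.3, 4.1]
opening: 0.45
grip_force: 30.0
```

Request:
step_arm(increments=[{"slide": [0, 0, -0.05], "roll": 0}, {"slide": [0, 0, -0.1], "roll": 0}, {"slide": [0, 0, -0.13], "roll": 0}, {"slide": [0.03, 0.04, -0.13], "roll": 0}, {"slide": [0.07, 0.08, -0.13], "roll": 0}])

```text
t: 17.02
eef_pos: [530.6, 180.4, 133.8]
tcp_rot: [-3.141, -0.001, 0.003]
ft_force: [-0.0, -0.2, -0.1]
opening: 0.45
grip_force: 30.0
```

Request:
step_arm(increments=[{"slide": [0.04, 0.045, 0], "roll": 0}, {"slide": [0.067, 0.079, 0], "roll": 0}, {"slide": [0.067, 0.079, 0], "roll": 0}, {"slide": [0.067, 0.079, 0], "roll": 0}])

```text
t: 17.52
eef_pos: [596.7, 102.3, 132.8]
tcp_rot: [-3.142, 0.001, 0.001]
ft_force: [-0.6, 0.7, -0.3]
opening: 0.449
grip_force: 30.0
```

```bash
python3 - <<'E'
from h import *
c=cam('wrist');s=state();e=s['eef_pos'];print(e,s['opening'],s['grip_force'],s['t'])
v=[(c,grad(c))]
p,sc=fit(v,lambda q:ring(q,(22,10)),(e[0],e[1],e[2]+5),(2,2,0));print(p-e,sc)
E
```

```text
[596.55851304 102.69119374 132.9428515 ] 0.44594619594798096 30.00001021893695 17.575
[0.88888889 0.         5.        ] 85.72839
```

Request:
step_arm(increments=[{"slide": [0, 0.001, 0.03], "roll": 0}, {"slide": [0, 0.001, 0.055], "roll": 0}, {"slide": [0, 0.001, 0.075], "roll": 0}, {"slide": [0, 0.001, 0.086], "roll": 0}, {"slide": [0, 0.001, 0.086], "roll": 0}])

```text
t: 18.2
eef_pos: [596.9, 101.6, 46.8]
tcp_rot: [3.141, 0.001, 0.002]
ft_force: [-0.1, 0.1, -0.5]
opening: 0.448
grip_force: 30.0
```

Request:
step_arm(increments=[{"slide": [0, 0, 0.002], "roll": 0}, {"slide": [0, 0, 0.003], "roll": 0}, {"slide": [0, 0, 0.003], "roll": 0}])

```text
t: 18.58
eef_pos: [597.5, 100.9, 44.5]
tcp_rot: [3.142, -0.001, 0.001]
ft_force: [-0.2, -0.5, 0.1]
opening: 0.451
grip_force: 30.0
```

Request:
step_arm(increments=[{"slide": [0, 0, 0.001], "roll": 0}, {"slide": [0, 0, 0.001], "roll": 0}])

```text
t: 18.82
eef_pos: [597.5, 100.9, 43.4]
tcp_rot: [3.142, -0.0, 0.001]
ft_force: [-0.8, -1.5, 2.9]
opening: 0.454
grip_force: 30.0
```

Request:
step_arm(fingers=0.7, increments=[{"slide": [0, 0, 0], "roll": 0}, {"slide": [0, 0, 0], "roll": 0}, {"slide": [0, 0, 0], "roll": 0}, {"slide": [0, 0, -0.04], "roll": 0}, {"slide": [0, 0, -0.09], "roll": 0}])

```text
t: 19.45
eef_pos: [596.8, 100.9, 133.2]
tcp_rot: [3.141, 0.003, 0.001]
ft_force: [0.3, -0.5, 0.6]
opening: 0.702
grip_force: 0.0
```

Request:
step_arm(fingers=0.85, increments=[{"slide": [0, 0.06, 0], "roll": 0}, {"slide": [0, 0.12, 0], "roll": 0}, {"slide": [0, 0.18, 0], "roll": 0}, {"slide": [0, 0.24, 0], "roll": 0}, {"slide": [0, 0.3, 0], "roll": 0}])

```text
t: 20.08
eef_pos: [597.3, -201.0, 133.1]
tcp_rot: [3.142, -0.0, 0.001]
ft_force: [0.7, 0.4, -0.3]
opening: 0.848
grip_force: 0.0
```

Request:
step_arm(increments=[{"slide": [-0.001, 0.06, 0], "roll": 0}, {"slide": [-0.001, 0.115, 0], "roll": 0}, {"slide": [-0.001, 0.115, 0], "roll": 0}, {"slide": [-0.001, 0.115, 0], "roll": 0}])

```text
t: 20.58
eef_pos: [596.4, -313.6, 132.8]
tcp_rot: [-3.141, 0.001, 0.0]
ft_force: [-0.8, 0.5, 0.9]
opening: 0.848
grip_force: 0.0
```

```bash
python3 - <<'E'
from h import *
c=cam('top');v=[(c,grad(c))];cv2.imwrite('pics/t2.png',cv2.resize(c['color'][160:250,240:384,::-1],(800,500),interpolation=cv2.INTER_CUBIC))
print('small top',fit(v,lambda q:ring(q,(22,)),(597,102,48),(2,2,0)))
P=cloud(c);d=np.hypot(P[...,0]-597,P[...,1]-101);m=(d<20)&(d>12);print('topz',np.nanmedian(P[m][:,2]))
c=cam('wrist');s=state();print(s['eef_pos'],s['tcp_rot']);v=[(c,grad(c))]
print('clamp',fit(v,lambda q:ring(q,(28,9)),(595,-316,8),(2,2,0)))
E
```

```text
small top (array([595.66666667, 102.66666667,  48.        ]), np.float32(150.0))
topz 47.20260554890194
[ 596.81768417 -312.74917533  133.15380662] [-3.14133633e+00  2.53749796e-04  2.04539271e-03]
clamp (array([ 595.        , -316.88888889,    8.        ]), np.float32(46.72653))
```

Request:
step_arm(increments=[{"slide": [-0.0015, 0.0035, 0.05], "roll": 0}, {"slide": [-0.0015, 0.0035, 0.1], "roll": 0}, {"slide": [-0.0015, 0.0035, 0.12], "roll": 0}, {"slide": [-0.0015, 0.0035, 0.13], "roll": 0}, {"slide": [-0.0015, 0.0035, 0.13], "roll": 0}])

```text
t: 21.3
eef_pos: [595.7, -317.5, 3.9]
tcp_rot: [3.141, -0.001, 0.001]
ft_force: [-0.6, -0.5, 0.6]
opening: 0.85
grip_force: 0.0
```

Request:
step_arm(fingers=0.45, increments=[{"slide": [0, 0, 0], "roll": 0}, {"slide": [0, 0, 0], "roll": 0}, {"slide": [0, 0, 0], "roll": 0}, {"slide": [0, 0, 0], "roll": 0}, {"slide": [0, 0, 0], "roll": 0}])

```text
t: 21.92
eef_pos: [595.4, -317.7, 3.8]
tcp_rot: [3.141, -0.001, 0.001]
ft_force: [-1.2, 0.8, 7.2]
opening: 0.57
grip_force: 30.0
```

Request:
step_arm(increments=[{"slide": [0, 0, -0.05], "roll": 0}, {"slide": [0, 0, -0.1], "roll": 0}, {"slide": [0, 0, -0.14], "roll": 0}, {"slide": [0, -0.05, -0.14], "roll": 0}, {"slide": [0, -0.11, -0.14], "roll": 0}])

```text
t: 22.55
eef_pos: [594.8, -207.1, 143.4]
tcp_rot: [3.141, -0.001, -0.001]
ft_force: [0.7, 0.2, -1.5]
opening: 0.569
grip_force: 30.0
```

Request:
step_arm(increments=[{"slide": [0, -0.06, 0], "roll": 0}, {"slide": [0, -0.12, 0], "roll": 0}, {"slide": [0, -0.18, 0], "roll": 0}, {"slide": [0, -0.24, 0], "roll": 0}, {"slide": [0, -0.3, 0], "roll": 0}])

```text
t: 23.18
eef_pos: [594.5, 94.3, 143.0]
tcp_rot: [3.141, 0.0, 0.001]
ft_force: [1.0, 0.1, -1.3]
opening: 0.567
grip_force: 30.0
```

Request:
step_arm(increments=[{"slide": [0.002, -0.008, 0], "roll": 0}, {"slide": [0.002, -0.008, 0], "roll": 0}, {"slide": [0.002, -0.008, 0], "roll": 0}])

```text
t: 23.55
eef_pos: [596.9, 99.2, 143.0]
tcp_rot: [3.141, 0.0, -0.001]
ft_force: [0.1, 0.4, -1.9]
opening: 0.568
grip_force: 30.0
```

```bash
python3 - <<'E'
from h import *
c=cam('wrist');s=state();e=s['eef_pos'];print(e,s['opening'],s['grip_force'],s['t'])
v=[(c,grad(c))];im=c['color'][:,:,::-1].copy()
p,sc=fit(v,lambda q:ring(q,(28,9)),(e[0],e[1],e[2]+5),(2,2,0));print(p-e,sc)
for u in proj(c,ring(p,(28,9))): cv2.circle(im,tuple(np.round(u).astype(int)),0,(0,255,0),-1)
cv2.imwrite('pics/w5.png',cv2.resize(im[120:320,200:440],(720,600),interpolation=cv2.INTER_CUBIC))
E
```

```text
[596.92198829  99.04015983 143.02234183] 0.569970831221671 29.999474929645658 23.6
[0.44444444 0.         5.        ] 73.21838
```

View pics/w5.png

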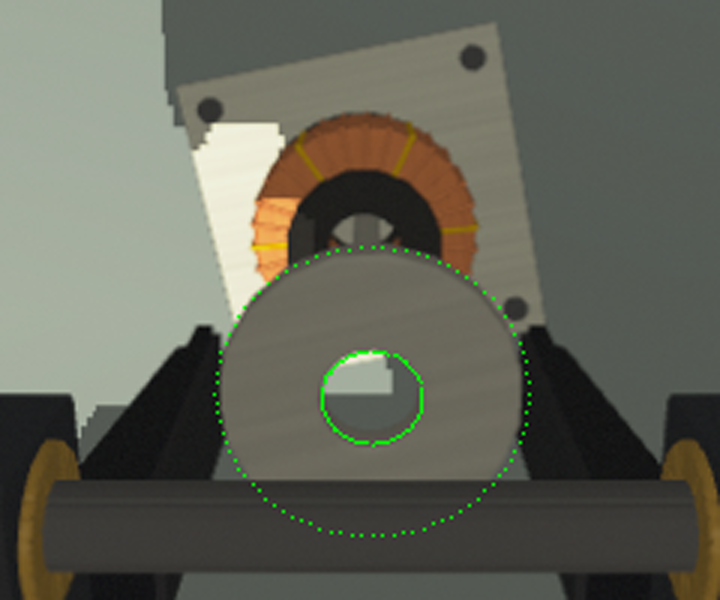

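The clamp plate is held and matches its outline (hole at crop (372,397)). The stack's axis is at about (364,235), so the plate needs roughly 2 mm more in +y. I correct that and lower it.

Request:
step_arm(increments=[{"slide": [0, -0.0023, 0.03], "roll": 0}, {"slide": [0, -0.0023, 0.055], "roll": 0}, {"slide": [0, -0.0023, 0.075], "roll": 0}, {"slide": [0, -0.0023, 0.087], "roll": 0}, {"slide": [0, -0.0023, 0.087], "roll": 0}])

```text
t: 24.22
eef_pos: [596.7, 102.0, 55.6]
tcp_rot: [3.141, 0.001, -0.0]
ft_force: [-0.7, 1.1, -0.6]
opening: 0.568
grip_force: 30.0
```

Request:
step_arm(increments=[{"slide": [0, 0, 0.002], "roll": 0}, {"slide": [0, 0, 0.003], "roll": 0}, {"slide": [0, 0, 0.003], "roll": 0}])

```text
t: 24.6
eef_pos: [597.0, 102.8, 53.5]
tcp_rot: [3.142, -0.001, 0.001]
ft_force: [0.0, 0.8, -0.9]
opening: 0.572
grip_force: 30.0
```

Request:
step_arm(increments=[{"slide": [0, 0, 0.0013], "roll": 0}, {"slide": [0, 0, 0.0013], "roll": 0}])

```text
t: 24.85
eef_pos: [596.9, 102.8, 51.8]
tcp_rot: [3.142, -0.0, 0.001]
ft_force: [-0.3, -0.1, -1.7]
opening: 0.571
grip_force: 30.0
```

Request:
step_arm(fingers=0.8, increments=[{"slide": [0, 0, 0], "roll": 0}, {"slide": [0, 0, 0], "roll": 0}, {"slide": [0, 0, 0], "roll": 0}, {"slide": [0, 0, -0.04], "roll": 0}, {"slide": [0, 0, -0.1], "roll": 0}])

```text
t: 25.48
eef_pos: [596.1, 102.7, 151.6]
tcp_rot: [3.141, 0.004, 0.001]
ft_force: [0.2, 0.7, 0.1]
opening: 0.801
grip_force: 0.0
```

Request:
step_arm(increments=[{"slide": [-0.02, 0.05, -0.02], "roll": 0}, {"slide": [-0.045, 0.105, -0.02], "roll": 0}, {"slide": [-0.07, 0.16, -0.02], "roll": 0}, {"slide": [-0.095, 0.215, -0.02], "roll": 0}, {"slide": [-0.12, 0.27, -0.02], "roll": 0}])

```text
t: 26.1
eef_pos: [476.1, -168.9, 172.1]
tcp_rot: [3.141, -0.001, 0.001]
ft_force: [0.9, -0.7, 0.1]
opening: 0.8
grip_force: 0.0
```

Request:
step_arm(increments=[{"slide": [-0.035, 0.084, 0], "roll": 0.76}, {"slide": [-0.035, 0.084, 0], "roll": 0.76}, {"slide": [-0.035, 0.084, 0], "roll": 0.76}, {"slide": [-0.035, 0.084, 0], "roll": 0.76}, {"slide": [-0.035, 0.084, 0], "roll": 0.76}])

```text
t: 26.72
eef_pos: [442.1, -251.4, 171.9]
tcp_rot: [3.142, -0.0, -0.759]
ft_force: [-0.9, -0.0, 0.1]
opening: 0.8
grip_force: 0.0
```

```bash
python3 - <<'E'
from h import *
t=cam('top');v=[(t,grad(t))];c=cam('wrist')
print('clamp top',fit(v,lambda q:ring(q,(28,)),(597,102,56),(2,2,0)))
P=cloud(t);d=np.hypot(P[...,0]-597,P[...,1]-101);m=(d<26)&(d>11);print('topz',np.nanmedian(P[m][:,2]))
a_=t['color'][150:240,240:384,::-1];cv2.imwrite('pics/m1.png',np.vstack([c['color'][:,:,::-1][:300,:],cv2.resize(a_,(480,300))][:1]+[np.hstack([cv2.resize(a_,(480,300)),np.zeros((300,160,3),np.uint8)])]))
s=state();print(s['eef_pos'],s['tcp_rot'],s['opening'],s['t']);np.savez('w6.npz',**c)
w=[(c,grad(c))];print('cap wr',fit(w,lambda q:rect(q,96,40),(442,-251,20,-.75),(3,3,0,.04)))
P=cloud(c);g=P[(np.hypot(P[...,0]-442,P[...,1]+251)<70)&(P[...,2]>30)&(P[...,2]<45)];print(np.percentile(g[:,2],[50,95]),cv2.minAreaRect(g[:,:2].astype(np.float32)),len(g))
r=g[g[:,2]>38];print('ridge',r.mean(0),cv2.fitLine(r[:,:2].astype(np.float32),cv2.DIST_L2,0,.01,.01).ravel())
E
```

```text
clamp top (array([595., 106.,  56.]), np.float32(132.22287))
topz 55.41146809278723
[ 442.13837165 -251.29060689  171.89231515] [ 3.14153960e+00 -1.83468336e-04 -7.55171813e-01] 0.8011409246444356 26.825
cap wr (array([ 444.33333333, -254.33333333,   20.        ,   -0.75444444]), np.float32(66.668144))
[37.69586937 40.1064769 ] ((443.6518859863281, -254.03675842285156), (34.9594612121582, 96.29573059082031), 46.91169738769531) 3487
ridge [ 445.20613557 -255.50479127   39.17053793] [   0.7278353   -0.685752   445.20615   -255.50479  ]
```

View pics/m1.png

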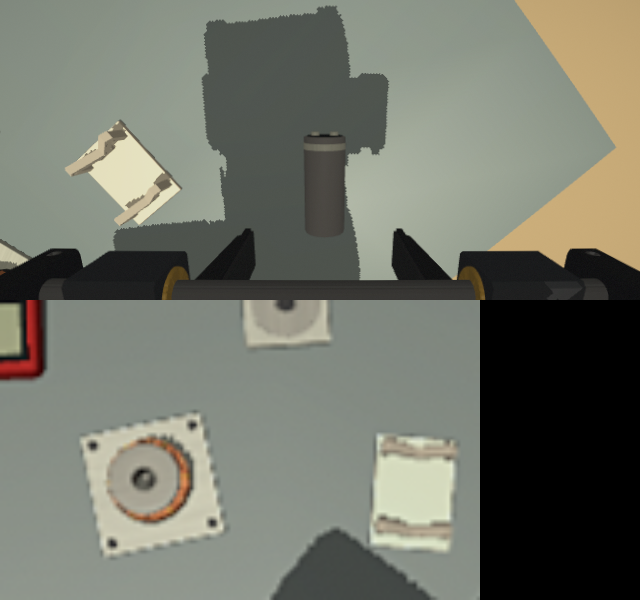

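The stack looks right: the clamp plate sits on the stud, slightly to the left but well inside its limit, with its top at about 55.5 mm. The capacitor is at (324,185), aligned with the tool axis. Next I grasp it.

Request:
step_arm(increments=[{"slide": [0.0035, 0.0005, 0.055], "roll": 0}, {"slide": [0.0035, 0.0005, 0.11], "roll": 0}, {"slide": [0.0035, 0.0005, 0.15], "roll": 0}, {"slide": [0.0035, 0.0005, 0.167], "roll": 0}, {"slide": [0.0035, 0.0005, 0.167], "roll": 0}])

```text
t: 27.45
eef_pos: [443.9, -253.7, 3.8]
tcp_rot: [3.141, 0.002, -0.756]
ft_force: [0.2, -0.9, 0.3]
opening: 0.799
grip_force: 0.0
```

Request:
step_arm(fingers=0.3, increments=[{"slide": [0, 0, 0], "roll": 0}, {"slide": [0, 0, 0], "roll": 0}, {"slide": [0, 0, 0], "roll": 0}, {"slide": [0, 0, 0], "roll": 0}, {"slide": [0, 0, 0], "roll": 0}])

```text
t: 28.08
eef_pos: [444.4, -254.3, 5.1]
tcp_rot: [3.142, -0.001, -0.759]
ft_force: [-0.0, 0.1, 4.4]
opening: 0.415
grip_force: 30.0
```

Request:
step_arm(increments=[{"slide": [0, 0, -0.05], "roll": 0}, {"slide": [0, 0, -0.1], "roll": -0.1}, {"slide": [0, 0, -0.13], "roll": -0.28}, {"slide": [0, 0, -0.13], "roll": -0.46}, {"slide": [0, 0, -0.13], "roll": -0.62}])

```text
t: 28.7
eef_pos: [444.2, -254.0, 135.2]
tcp_rot: [3.141, -0.001, -0.134]
ft_force: [-0.6, 0.6, -1.5]
opening: 0.417
grip_force: 30.0
```

Request:
step_arm(increments=[{"slide": [0, 0, 0], "roll": -0.045}, {"slide": [0, 0, 0], "roll": -0.045}])

```text
t: 28.95
eef_pos: [444.2, -254.0, 134.7]
tcp_rot: [-3.141, 0.0, -0.095]
ft_force: [0.0, -0.6, -2.2]
opening: 0.412
grip_force: 30.0
```

Request:
step_arm(increments=[{"slide": [0.04, -0.045, 0], "roll": 0}, {"slide": [0.08, -0.09, 0], "roll": 0}, {"slide": [0.115, -0.135, 0], "roll": 0}, {"slide": [0.1304, -0.1578, 0], "roll": 0}, {"slide": [0.1304, -0.1578, 0], "roll": 0}])

```text
t: 29.58
eef_pos: [589.6, -107.7, 134.3]
tcp_rot: [-3.142, 0.0, -0.093]
ft_force: [-0.9, -0.4, -1.5]
opening: 0.415
grip_force: 30.0
```

```bash
python3 - <<'E'
from h import *
c=cam('wrist');c=cam('wrist');s=state();e=s['eef_pos'];print(e,s['tcp_rot'],s['opening'],s['t']);np.savez('w7.npz',**c)
v=[(c,grad(c))]
print('cradle now',fit(v,lambda q:rect(q,90,64),(588.7,-109,6,-.09),(2,2,0,.02)))
p,sc=fit(v,lambda q:rect(q,96,40),(e[0],e[1],e[2]+16,-.09),(3,3,0,.03));print('cap',p[:3]-e,p,sc)
P=cloud(c);d=P-e;g=P[(abs(d[...,0])<75)&(abs(d[...,1])<30)&(d[...,2]>24)&(d[...,2]<45)];print(len(g),np.percentile(g[:,2],[50,95]),cv2.minAreaRect(g[:,:2].astype(np.float32)))
im=c['color'][:,:,::-1].copy()
for u in proj(c,rect(p,96,40)): cv2.circle(im,tuple(np.round(u).astype(int)),0,(0,255,0),-1)
for u in proj(c,rect((588.7,-109,6,-.09),90,64)): cv2.circle(im,tuple(np.round(u).astype(int)),0,(0,0,255),-1)
cv2.imwrite('pics/w7.png',cv2.resize(im[120:320,200:440],(720,600),interpolation=cv2.INTER_CUBIC))
E
```

```text
[ 588.51064189 -109.40426144  134.5068703 ] [ 3.14151607e+00  8.39798549e-04 -9.45075833e-02] 0.41410633941008346 29.675
cradle now (array([ 5.88477778e+02, -1.10555556e+02,  6.00000000e+00, -9.22222222e-02]), np.float32(59.80717))
cap [-2.  1. 16.] [ 5.86510642e+02 -1.08404261e+02  1.50506870e+02 -9.33333333e-02] 78.30819
11202 [167.01935842 170.15996027] ((592.6152954101562, -108.62577056884766), (59.103878021240234, 88.36011505126953), 84.16718292236328)
```

View pics/w7.png

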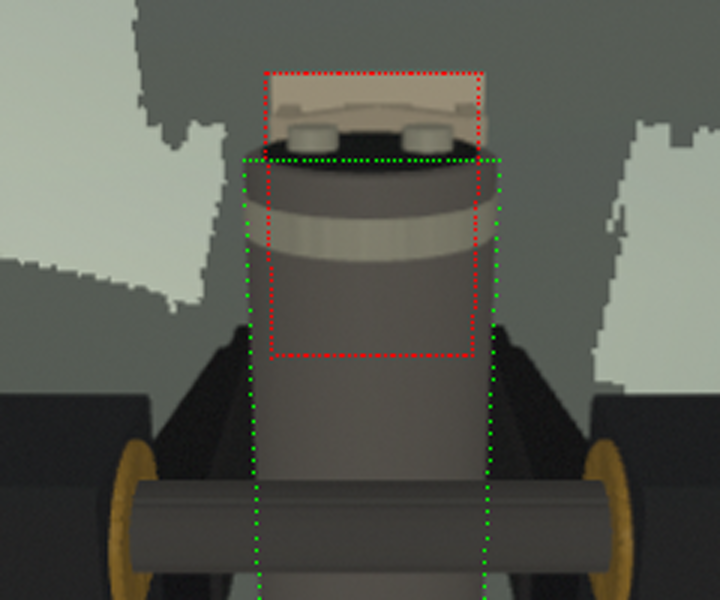

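The capacitor outline (green) is centred and parallel above the cradle base (red), with its terminals at crop (313,138) and (428,138). I lower it into the notches.

Request:
step_arm(increments=[{"slide": [0.0005, 0, 0.035], "roll": 0}, {"slide": [0.0005, 0, 0.07], "roll": 0}, {"slide": [0.0005, 0, 0.09], "roll": 0}, {"slide": [0.0005, 0, 0.103], "roll": 0}, {"slide": [0.0005, 0, 0.103], "roll": 0}])

```text
t: 30.3
eef_pos: [588.9, -110.0, 31.4]
tcp_rot: [-3.141, 0.001, -0.095]
ft_force: [1.5, 0.3, -1.2]
opening: 0.412
grip_force: 30.0
```

Request:
step_arm(increments=[{"slide": [0, 0, 0.002], "roll": 0}, {"slide": [0, 0, 0.003], "roll": 0}, {"slide": [0, 0, 0.003], "roll": 0}])

```text
t: 30.68
eef_pos: [589.6, -109.4, 29.2]
tcp_rot: [3.141, -0.001, -0.094]
ft_force: [-0.5, -1.0, -0.9]
opening: 0.412
grip_force: 30.0
```

Request:
step_arm(increments=[{"slide": [0, 0, 0.001], "roll": 0}, {"slide": [0, 0, 0.0015], "roll": 0}, {"slide": [0, 0, 0.0015], "roll": 0}])

```text
t: 31.05
eef_pos: [589.8, -109.7, 28.5]
tcp_rot: [3.141, -0.001, -0.094]
ft_force: [-2.5, -2.5, 8.9]
opening: 0.416
grip_force: 30.0
```

Contact. I release, rise and back off to check.

Request:
step_arm(fingers=0.65, increments=[{"slide": [0, 0, 0], "roll": 0}, {"slide": [0, 0, 0], "roll": 0}, {"slide": [0, 0, 0], "roll": 0}, {"slide": [0, 0, -0.03], "roll": 0}, {"slide": [0, 0, -0.08], "roll": 0}])

```text
t: 31.68
eef_pos: [588.7, -109.1, 106.8]
tcp_rot: [-3.141, 0.003, -0.094]
ft_force: [-0.1, 0.2, 0.4]
opening: 0.651
grip_force: 0.0
```

Request:
step_arm(increments=[{"slide": [0, 0, -0.06], "roll": 0}, {"slide": [-0.05, 0, -0.1], "roll": 0}, {"slide": [-0.1, 0, -0.1], "roll": 0}, {"slide": [-0.14, 0, -0.1], "roll": 0}, {"slide": [-0.14, 0, -0.1], "roll": 0}])

```text
t: 32.3
eef_pos: [448.2, -95.7, 207.8]
tcp_rot: [3.142, 0.0, -0.095]
ft_force: [0.3, -0.2, -0.4]
opening: 0.654
grip_force: 0.0
```

```bash
python3 - <<'E'
from h import *
c=cam('wrist');c=cam('wrist');s=state();print(s['eef_pos'],s['t'],s['opening'])
v=[(c,grad(c))]
print('cradle',fit(v,lambda q:rect(q,90,64),(588.7,-109,6,-.09),(1.5,1.5,0,.02)))
print('cap',fit(v,lambda q:rect(q,96,40),(588.7,-109,42,-.09),(2,2,0,.02)))
for n,k in(('wrist',c),('top',cam('top')),('scene',cam('scene'))):
    P=cloud(k);d=P-[588.7,-109,42]
    g=P[(abs(d[...,0])<60)&(abs(d[...,1])<30)&(P[...,2]>50)&(P[...,2]<75)];r=g[g[:,2]>59] if len(g) else g
    print(n,len(g),np.round(np.percentile(g[:,2],[50,90,98]),1),cv2.minAreaRect(g[:,:2].astype(np.float32)))
    for w in((22,11.5,25,'clamp'),):
        dd=np.hypot(P[...,0]-597,P[...,1]-103);m=(dd<25)&(dd>12);q=P[m];q=q[abs(q[:,2]-56)<9]
        if len(q)>20: print(n,'clamp plane',len(q),np.linalg.lstsq(np.c_[q[:,:2]-[597,103],np.ones(len(q))],q[:,2],rcond=None)[0])
    vv=[(k,grad(k))];print(n,'clamp',fit(vv,lambda q:ring(q,(28,)),(597,103,56),(1.5,1.5,0)),'plate',fit(vv,lambda q:rect(q,100,100),(598,102,6,.2),(2,2,0,.02)))
cv2.imwrite('pics/w8.png',c['color'][:,:,::-1])
E
```

```text
[450.7169003  -96.37447769 207.70935974] 32.4 0.6511083363397764
cradle (array([ 5.86200000e+02, -1.10000000e+02,  6.00000000e+00, -9.66666667e-02]), np.float32(84.210175))
cap (array([ 5.87366667e+02, -1.10555556e+02,  4.20000000e+01, -9.22222222e-02]), np.float32(76.8))
wrist 3594 [59.7 62.1 62.9] ((579.147216796875, -109.93452453613281), (36.52925491333008, 78.01884460449219), 85.46693420410156)
wrist clamp plane 1870 [-2.40691094e-03 -6.16109172e-04  5.59389571e+01]
wrist clamp (array([597. , 102.5,  56. ]), np.float32(112.78394)) plate (array([5.97333333e+02, 1.00444444e+02, 6.00000000e+00, 2.00000000e-01]), np.float32(111.1745))
top 506 [59.2 62.7 64.5] ((589.8585205078125, -108.86282348632812), (37.02293395996094, 96.61688995361328), 84.65963745117188)
top clamp plane 227 [-1.06506242e-02  9.45982083e-03  5.56147448e+01]
top clamp (array([595., 106.,  56.]), np.float32(130.52296)) plate (array([5.97333333e+02, 1.01777778e+02, 6.00000000e+00, 1.93333333e-01]), np.float32(134.61964))
scene 369 [59.9 64.3 67. ] ((588.4954833984375, -110.81118774414062), (38.711612701416016, 101.32252502441406), 84.93553924560547)
scene clamp plane 165 [6.92669571e-03 1.05365855e-03 5.69867361e+01]
scene clamp (array([597. , 105.5,  56. ]), np.float32(108.03569)) plate (array([5.96888889e+02, 9.97777778e+01, 6.00000000e+00, 1.97777778e-01]), np.float32(114.33364))
```

View pics/w8.png

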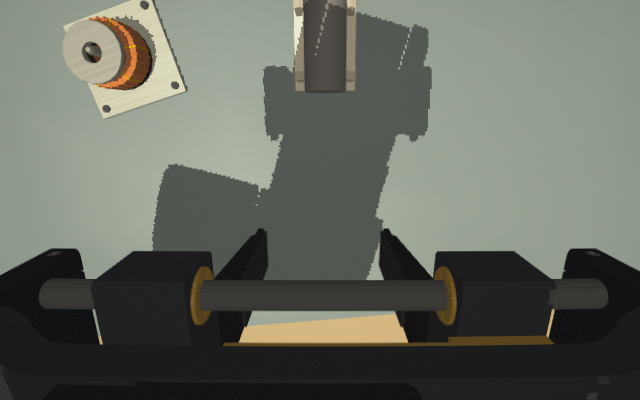

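The stack is level on the stud at (92,52), with its top at 56 mm, and the capacitor lies in both notches at (325,45), centred and parallel. The arm touches nothing, so I'm handing in.

```bash
python3 -c "
from cell import env;print(env.job_done())"
```

```text
the job is handed in; nothing more can be done
None
```

The job is handed in at about 32 s, with no verdict returned: my last images show all four rings level on the stud in the right order (the clamp plate 2–6 mm off its axis, limit 9 mm) and the capacitor centred and parallel in both V-notches; I kept the arm clear of the multimeter, glass and hard drive but did not re-measure their positions.

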